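# Centre the display gourd on its riser

### The job

The little dried gourd on the round wooden riser has been left near the rim, where a customer will knock it off. Nudge it gently with the fingers, sliding it upright until it stands in the middle of the riser, then move clear of it; do not pick it up, grip it or tip it over, and leave the other goods on the table where they are.

Things in the scene. Friction and masses are not known exactly. Their poses are not given: they have to be found in the camera images.
- gourd: Dried pear-shaped gourd, round about its axis, ~150 g, 77 mm tall with stalk, loose, standing upright on the riser, 22 to 34 mm off its centre in any direction. Flat foot 40 mm across; belly 60 mm wide (widest) 16 to 23 mm above the foot; waist 27 mm wide at 54 mm. Pushed at the belly or lower it slides; pushed at the waist or above it tips. Origin: centre of the foot's underside, z up its axis.
- stand: Round turned dark-wood riser, fixed to the table: 50 mm tall, flat top disc 110 mm across without a lip. Origin: centre of its underside on the table, z up; its yaw has no visible meaning.
- stand_top (a point): Centre of the riser's flat top, 50 mm above the table.
- big_gourd: A larger gourd of the same shape (96 mm tall, 75 mm wide) standing on the table near the riser; not to be moved. Origin: centre of its underside.
- honey_jar: Honey jar, 58 mm across, 85 mm tall, on the table near the riser; not to be moved. Origin: centre of its underside.
- onion: Onion, 66 mm across, 60 mm tall, on the table near the riser; not to be moved. Origin: centre of its underside.
- corn_ear: Ear of corn in part of its husk, about 200 mm long along its x, 46 mm thick, lying on the table; not to be moved. Origin: under its middle.
- basket: Square wooden basket of tomatoes, 100 x 100 mm, 62 mm tall, on the table; not to be moved. Origin: centre of its underside.
- brush: Flat hand brush with a wooden handle, lying along its x on the table; not to be moved.
Not all that is in view belongs to the job. Leave any purple or turquoise look-alike of the stand alone.

How it is judged:
By the outcome, as a careful person would: the job done as asked, in the order asked, and still so for the second after the job is handed in, with the robot touching nothing.
It also fails if it takes over 38 s, if anything falls off the work surface, if the arm or the gripper's body presses on something with over 40 N, if the wrist force passes 120 N, or if a joint passes its speed limit or range.

### The arm

A 7-joint arm with a two-finger parallel gripper is mounted at the origin on the work surface. World frame = base frame: x ahead of the robot, y to its left, z up, the work surface at z = 0. Lengths are in m, angles in rad, forces in N, time in s.
With the tool pointing down it reaches from about 0.425 to 0.925 m from the base axis. Payload 6.8 kg.
Tool frame: the origin (TCP) lies between the finger pads; the fingertips stand 22 mm ahead of it and the grasp point (between the pads) lies 3 mm ahead of it; z points along the fingers, y is the direction in which the jaws open and shut (so a half turn about z gives the same grasp; the last joint's range is limited). The gripper opens to 85 mm and grips with 20 to 120 N. Pads are 22 mm wide; open, the fingers measure 114 mm over their backs; the gripper's body (76 mm by 85 mm) begins 54 mm behind the grasp point. The pads swing forward as they close: fully open they stand 13 mm farther back than shut.
Start: joints at [-1.437, 0.477, 0.022, 1.555, -0.011, 1.109, -0.083], TCP at [0.162, 0.655, 0.253] pointing down, gripper open.
Joint ranges: [-2.96, 2.96], [-0.34, 2.1], [-1.41, 1.46], [0.24, 2.44], [-1.37, 4.51], [0.17, 1.92], [-2.96, 2.96]. Speed limits (rad/s): [2.39, 2.39, 3.14, 3.14, 3.14, 3.14, 3.14].

### API

Orientations are given as a unit quaternion [w, x, y, z].
In Python, from station import bot gives the robot as it stands. The module is installed in compiled form; this text tells all that it offers.
- The arm moves only by the tool drive_tool, never from a script. Its argument "series" is one flat list of numbers, 7 for each row, row after row: the opening, from -1 (shut) to 1 (fully open), then the shift along the tool's x, y, z in mm, then the turn, a rotation vector about the tool's x, y, z in rad. In form: [jaw, x, y, z, wx, wy, wz, jaw, x, y, z, wx, wy, wz, ...]. A call has 1 to 12 rows; each row shifts and turns the commanded pose from where the row before left it, along the tool's axes as they then stand; what a row does not reach is not made up. A row lasts 1/8 s, in which the tool goes at most 62.5 mm and 10.7 degrees, less where a joint would pass 70% of its speed; a pose out of reach is approached as far as the arm can. A call with a gripper value outside its range is refused whole. The fingers move at their own pace and stop on an object; "force" is the grip in N (left out, the last holds). Time passes only in rows, so rows that do not move let the fingers close. It gives the time, the measured TCP pose, the force and the opening at its end, in the units of the state.
- bot.get_obs(): the state, without advancing time (a new reading comes with each control period).
- bot.read_camera(name): name is "side" or "top"; returns a dict with "pixels" (384x512x3 uint8, blue, green, red), "camera_matrix" (3x3 intrinsics, pixels), "rvec" (rotation vector, rad) and "tvec" (3), from world to camera coordinates, as OpenCV has them. Camera axes: x right, y down, z forward; pixel columns grow to the right and rows downward; lengths in m; the calibration is good to about 2 mm. A picture is of the moment at which its call begins. There is no depth.
- bot.hand_in(): hands the job in, once; it reports no verdict.
The state is a dict: "t": time; "q": joint angles; "joint_vel": joint speeds; "joint_torque": joint torques, N m; "eef_pos": TCP position; "tool_rot": TCP orientation; "contact_force": force on the tool from outside, world axes, zero at the start; "torque": the same for the moment, N m; "gripper_width": opening from 0.0 (shut) to 1.0 (fully open).
Only numpy, scipy, OpenCV 4.12 (cv2) and the standard library are available. Lean on these libraries where they do the work, as an engineer would, in place of code of your own. Each camera call takes 0.05 s, during which the arm holds its last target. There are 200 camera calls.

## Working session

There is one attempt and no reset: what is moved stays moved. The work goes in short steps, Python scripts to look and compute and a tool call to move; the robot and the scene stay as the last step left them, time stands still between calls to the robot, and variables do not carry over. Pictures are saved under pics/ and viewed, about 8 in all and at most 12, crops included, and the job is handed in when it is done.

Besides the shell and the picture viewer there is one more tool, called as name(argument=value, ...) on one line, values as JSON. drive_tool: Moves the arm, as the interface text tells. Its arguments: {"type":"object","properties":{"series":{"type":"array"},"force":{"type":"number"}},"required":["series"]}

```bash
mkdir -p pics
cat > h.py <<'E'
import numpy as np,cv2
from station import bot
def cam(n):
    c=bot.read_camera(n); R=cv2.Rodrigues(np.array(c['rvec'],float))[0]
    return c['pixels'],np.array(c['camera_matrix'],float),R,np.array(c['tvec'],float).ravel()
def ray(c,u,v,z):
    _,K,R,t=c; d=R.T@np.linalg.inv(K)@[u,v,1]; o=-R.T@t
    return o+d*(z-o[2])/d[2]
def proj(c,P):
    _,K,R,t=c; p=K@(R@np.array(P,float)+t); return p[:2]/p[2]
E
python3 - <<'E'
from h import *
o=bot.get_obs(); print(o)
for n in("top","side"):
    c=cam(n); cv2.imwrite(f"pics/{n}0.png",c[0]); print(n,-c[2].T@c[3],c[1][0,0], ray(c,256,192,0.05))
E
```

```text
{'t': 0.0, 'q': array([-1.43708077,  0.47778451,  0.02233068,  1.55646126, -0.01149986,
        1.10930171, -0.08310661]), 'joint_vel': array([ 0.00022134,  0.00073287, -0.00037733, -0.00062291,  0.00067435,
        0.00011018, -0.00102897]), 'joint_torque': array([ 1.40941615e-03, -5.96470821e+01,  1.60854835e+00, -2.81193709e+01,
        1.24907697e-02,  9.51857219e-03,  3.09820777e-06]), 'eef_pos': array([0.16151254, 0.65481725, 0.25233182]), 'tool_rot': array([-4.45779062e-05,  1.20601945e-01,  9.92700527e-01, -9.12307865e-04]), 'contact_force': array([-0.32885466,  0.82360152,  0.00392117]), 'torque': array([-0.01637923, -0.04103312,  0.03708017]), 'gripper_width': 1.0022389503135116}
top [0.38343538 0.04150394 1.56614599] 498.829588597819 [0.49998348 0.01389105 0.05      ]
side [ 0.36293764 -0.98271096  0.9023471 ] 427.85793576102503 [0.45115526 0.05815246 0.05      ]
```

View pics/top0.png

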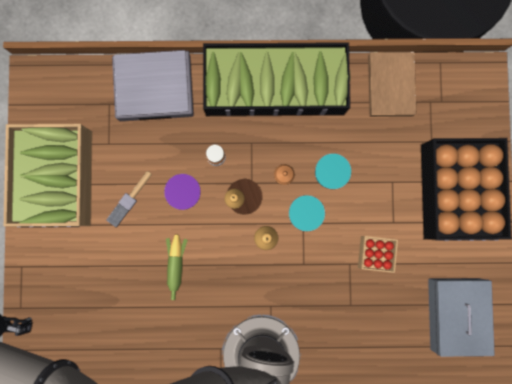

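View pics/side0.png

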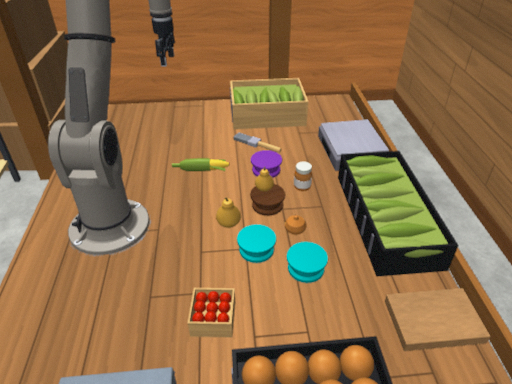

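The top view shows two gourds. The one at (235,198) sits on the dark-wood riser at (245,196), near its left rim. The bigger one at (266,238) stands on the table. The purple disc (183,191) and the turquoise discs (333,171) and (307,213) are look-alikes. The gourd at (235,198) is the target, because it is the one on the brown riser. I'll confirm it in a crop and measure.

```bash
cat >> h.py <<'E'
def blob(m,near):
    n,l,s,ce=cv2.connectedComponentsWithStats(m.astype(np.uint8))
    k=min((i for i in range(1,n) if s[i,4]>25),key=lambda i:np.hypot(*(ce[i]-near)))
    return l==k,s[k],ce[k]
def gmask(I):
    h=cv2.cvtColor(I,cv2.COLOR_BGR2HSV).astype(int); return (h[...,0]>17)&(h[...,0]<30)&(h[...,1]>130)&(h[...,2]>60)
def smask(I):
    h=cv2.cvtColor(I,cv2.COLOR_BGR2HSV).astype(int); return (h[...,2]<90)&(h[...,0]<20)&(h[...,1]>90)
E
python3 - <<'E'
from h import *
c=cam("top");s=cam("side")
I=c[0];print("hsv",[cv2.cvtColor(I,cv2.COLOR_BGR2HSV)[y,x].tolist() for x,y in((230,198),(240,203),(255,196),(250,210),(220,210))])
a=cv2.resize(I[160:260,165:298],None,fx=4,fy=4,interpolation=2)
b=cv2.resize(s[0][140:240,200:333],None,fx=4,fy=4,interpolation=2)
cv2.imwrite("pics/crop.png",cv2.resize(np.vstack([a,b]),None,fx=.74,fy=.74))
for n,C,g0,s0 in(("top",c,(235,198),(248,196)),("side",s,(264,182),(266,202))):
    g=blob(gmask(C[0]),g0); m=blob(smask(C[0]),s0)
    print(n,"gourd",g[1],g[2],"stand",m[1],m[2])
    for z in (.05,.07,.09): print(z,ray(C,*g[2],z),ray(C,*m[2],z))
c_=c
m=blob(smask(c[0])|gmask(c[0]),(245,196))[0].astype(np.uint8)
k=max(cv2.findContours(m,0,1)[0],key=len); (u,v),r=cv2.minEnclosingCircle(k); print("circ",u,v,r,ray(c,u,v,.05))
for nm,p,z in (("big",(266,238),.03),("onion",(285,174),.03),("jar",(215,153),.085),("purple",(183,191),.05),("teal",(307,213),.05),("teal2",(333,171),.05)): print(nm,ray(c,*p,z))
E
```

```text
hsv [[18, 131, 216], [18, 137, 136], [10, 136, 86], [10, 137, 82], [13, 121, 171]]
top gourd [226 190  17  18 223] [233.84304933 198.09865471] stand [230 180  31  33 583] [247.59348199 195.23842196]
0.05 [0.48188332 0.08153981 0.05      ] [0.49028808 0.03959404 0.05      ]
0.07 [0.48058466 0.08101169 0.07      ] [0.48887855 0.03961923 0.07      ]
0.09 [0.479286   0.08048356 0.09      ] [0.48746902 0.03964443 0.09      ]
side gourd [255 169  19  22 278] [263.82733813 181.06115108] stand [251 196  32  19 269] [268.16356877 207.60223048]
0.05 [0.4815769  0.11166951 0.05      ] [ 0.48092969 -0.01963128  0.05      ]
0.07 [0.47879307 0.08599029 0.07      ] [ 0.47816106 -0.04222958  0.07      ]
0.09 [0.47600925 0.06031107 0.09      ] [ 0.47539242 -0.06482788  0.09      ]
circ 242.78846740722656 196.40383911132812 17.406326293945312 [0.48684362 0.05425957 0.05      ]
big [ 0.35966097 -0.015899    0.03      ]
onion [ 0.55671239 -0.0767684   0.03      ]
jar [0.61531166 0.13618818 0.085     ]
purple [0.50477788 0.2363578  0.05      ]
teal [ 0.43473991 -0.14059691  0.05      ]
teal2 [ 0.56254165 -0.22213731  0.05      ]
```

View pics/crop.png

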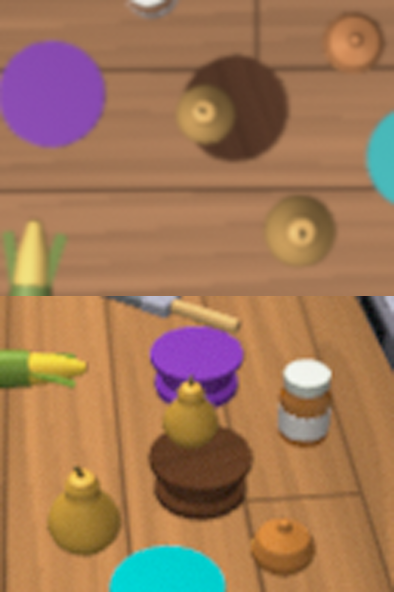

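Crop confirms it: the small gourd is on the dark riser, overhanging the rim on its left (+y) side. Next I'll refine both centres by circle fits.

```bash
cat >> h.py <<'E'
from scipy.optimize import least_squares
def edgefit(C,P0,r,z,angs):
    """fit a circle of radius r at height z: strongest gradient along rays from P0, robust LSQ in the plane"""
    I=cv2.GaussianBlur(C[0],(0,0),.7).astype(np.float32); pts=[]
    for a in angs:
        rr=np.arange(r-.012,r+.012,.0005); W=[[P0[0]+q*np.cos(a),P0[1]+q*np.sin(a),z] for q in rr]
        uv=np.array([proj(C,w) for w in W],np.float32)
        v=cv2.remap(I,uv[:,:1],uv[:,1:],1)[:,0]
        g=np.abs(v[4:]-v[:-4]).sum(1); k=g.argmax()+2; pts.append(W[k][:2])
    pts=np.array(pts)
    s=least_squares(lambda p:np.hypot(*(pts-p[:2]).T)-p[2],[P0[0],P0[1],r],loss='soft_l1',f_scale=.001)
    return s.x,np.abs(s.fun).mean()
E
python3 - <<'E'
from h import *
c=cam("top"); o=bot.get_obs()
P=ray(c,244.6,196.2,.05); G=ray(c,234.6,198.6,.07)
for _ in range(3):
    d=np.arctan2(*(G-P)[1::-1]); s,e=edgefit(c,P,.055,.05,d+np.radians(np.arange(50,311,5))); P[:2]=s[:2]
    g,f=edgefit(c,G,.030,.07,np.radians(np.arange(0,360,6))); G[:2]=g[:2]
    print(s,e,g,f)
d=(P-G)[:2]; print(d,np.hypot(*d),np.degrees(np.arctan2(d[1],d[0])))
E
```

```text
[0.4875557  0.05058414 0.05414526] 0.0006333893339709963 [0.48037761 0.07926346 0.02752013] 0.002186175695792764
[0.48736715 0.05089617 0.05446875] 0.0006724693454715504 [0.48030876 0.07945395 0.02776806] 0.002230387011019514
[0.48748602 0.05046439 0.0542049 ] 0.0006703800803133256 [0.48034106 0.07940076 0.02772812] 0.002175908984940564
[ 0.00714497 -0.02893638] 0.029805442431061587 -76.12997575914032
```

drive_tool(series=[0,-34,-34,7,0,0,0,0,-34,-34,7,0,0,0,0,-34,-34,7,0,0,0,0,-34,-34,7,0,0,0,0,-34,-34,7,0,0,0,0,-34,-34,7,0,0,0,0,-34,-34,7,0,0,0,0,-34,-34,7,0,0,0,0,-34,-34,7,0,0,0,0,-34,-34,7,0,0,0,0,-34,-34,7,0,0,0,0,-34,-34,7,0,0,0])

```text
t: 1.75
eef_pos: [0.4608, 0.1603, 0.1693]
tool_rot: [0.0, 0.12, 0.993, 0.0]
contact_force: [0.5, 1.3, -0.0]
gripper_width: 0.502
```

drive_tool(series=[0,0,0,0,0,0,0.18,0,0,0,0,0,0,0.18,0,0,0,0,0,0,0.18,0,0,0,0,0,0,0.18,0,0,0,0,0,0,0.18,0,0,0,0,0,0,0.18,0,0,0,0,0,-0.15,0,0,0,0,0,0,-0.15,0,0,0,0,0,0,0,0])

```text
t: 2.88
eef_pos: [0.4593, 0.1648, 0.1687]
tool_rot: [0.118, 0.604, 0.783, -0.092]
contact_force: [0.6, -0.1, 0.3]
gripper_width: 0.497
```

```bash
cat >> h.py <<'E'
from scipy.spatial.transform import Rotation as Ro
def state():
    o=bot.get_obs(); R=Ro.from_quat(np.roll(o['tool_rot'],-1)).as_matrix(); return o,R,np.array(o['eef_pos'])
E
python3 - <<'E'
from h import *
o,R,p=state(); print(o['t'],p,o['gripper_width'],o['contact_force'],o['q'].round(2)); print(R.round(3)); print("tip",p+R@[0,0,.022])
c=cam("side"); a=cv2.resize(c[0][110:230,200:340],None,fx=4,fy=4,interpolation=2); cv2.imwrite("pics/pre.png",a)
E
```

```text
2.875 [0.4592755  0.16479484 0.16865862] 0.4972723727754565 [ 0.62684732 -0.12888497  0.30937033] [-1.1   0.36  0.56  2.08  0.13  0.85 -0.4 ]
[[-0.242  0.967  0.074]
 [ 0.924  0.253 -0.286]
 [-0.295 -0.001 -0.955]]
tip [0.46089955 0.15851022 0.14763801]
```

View pics/pre.png

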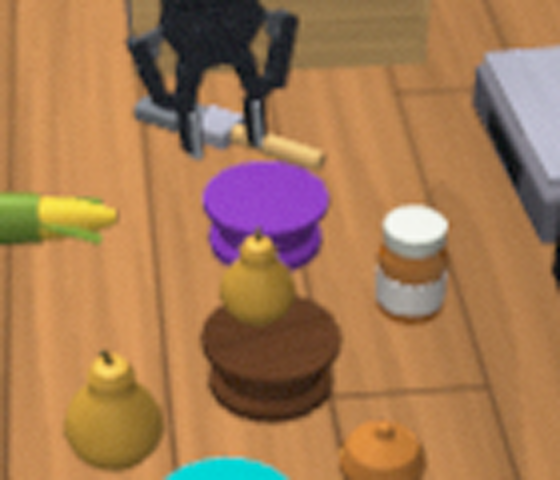

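View: the open fingers are tilted back and lined up behind the gourd (crop (258,290)), clear of the jar and brush. Now I'll lower, then approach to about 1 cm short of contact.

drive_tool(series=[0,6.5,0,21,0,0,0,0,6.5,0,21,0,0,0,0,6.5,0,21,0,0,0,0,6.5,0,21,0,0,0,0,-9.5,-0.1,3,0,0,0,0,-9.5,-0.1,3,0,0,0,0,-9.5,-0.1,3,0,0,0,0,-9.5,-0.1,3,0,0,0,0,0,0,0,0,0,0,0,0,0,0,0,0,0])

```text
t: 4.18
eef_pos: [0.4695, 0.1232, 0.0812]
tool_rot: [0.118, 0.607, 0.781, -0.092]
contact_force: [0.7, 0.5, 0.4]
gripper_width: 0.497
```

Run:
```python
from h import *
o,R,p=state(); print(o['t'],p,o['gripper_width'],o['contact_force']); print(R.round(3)); print("tip",p+R@[0,0,.022])
P=np.array([.4875,.0505]); d=np.array([.240,-.971]); print("along",(P-p[:2])@d,"lat",(P-p[:2])@[.971,.24])
a=cv2.resize(cam("side")[0][140:230,210:330],None,fx=4,fy=4,interpolation=2); b=cv2.resize(cam("top")[0][150:240,195:285],None,fx=4,fy=4,interpolation=2); cv2.imwrite("pics/near.png",cv2.resize(np.hstack([a,b]),None,fx=.92,fy=.92))
```

```text
4.175 [0.46950254 0.12321159 0.08118697] 0.4974613826970341 [0.71050082 0.48776846 0.39537644]
[[-0.236  0.969  0.073]
 [ 0.926  0.247 -0.286]
 [-0.295  0.    -0.955]]
tip [0.47110881 0.11692028 0.060167  ]
along 0.07492234744812584 lat 2.4755439381457334e-05
```

View pics/near.png

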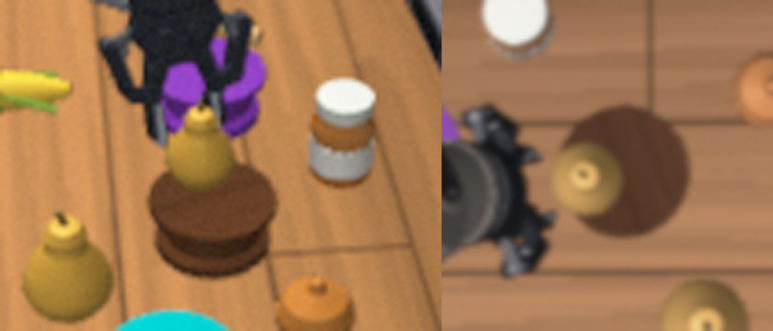

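The fingers straddle the gourd (top crop at (588,178)) with a small gap and nothing touched yet. I'll push slowly, about 27 mm of the expected 37 mm, then look again.

drive_tool(series=[0,-2.4,0,0.7,0,0,0,0,-2.4,0,0.7,0,0,0,0,-2.4,0,0.7,0,0,0,0,-2.4,0,0.7,0,0,0,0,-2.4,0,0.7,0,0,0,0,-2.4,0,0.7,0,0,0,0,-2.4,0,0.7,0,0,0,0,-2.4,0,0.7,0,0,0,0,-2.4,0,0.7,0,0,0,0,-2.4,0,0.7,0,0,0,0,-2.4,0,0.7,0,0,0,0,0,0,0,0,0,0])

```text
t: 5.78
eef_pos: [0.4763, 0.0959, 0.0816]
tool_rot: [0.118, 0.607, 0.78, -0.092]
contact_force: [0.0, 0.3, -0.6]
gripper_width: 0.499
```

```bash
cat > look.py <<'E'
import sys
from h import *
o,R,p=state(); print(o['t'],p,o['contact_force']); 
P=np.array([.4875,.0505]); d=np.array([.240,-.971]); print("tcp along",(P-p[:2])@d,"lat",(P-p[:2])@[.971,.24])
s=cam("side");c=cam("top")
g0=float(sys.argv[2]); G=np.array([*(P-d*g0),.07])
for _ in range(3):
    g,f=edgefit(c,G,.030,.07,np.radians(-76+np.arange(-110,111,6))); G[:2]=g[:2]
e=P-G[:2]; print("gourd",g,f,"rem along",e@d,"lat",e@[.971,.24])
sb=blob(gmask(s[0]),proj(s,[*G[:2],.08])); print("side blob",sb[1],sb[2],"gourd x from side",ray(s,*sb[2],.08))
a=cv2.resize(s[0][140:230,210:330],None,fx=4,fy=4,interpolation=2); b=cv2.resize(c[0][150:240,195:285],None,fx=4,fy=4,interpolation=2); cv2.imwrite(sys.argv[1],cv2.resize(np.hstack([a,b]),None,fx=.92,fy=.92))
E
python3 look.py pics/p1.png 0.012
```

```text
5.775 [0.47629879 0.09588612 0.0815944 ] [ 4.07658827e-04  2.77280157e-01 -5.63834607e-01]
tcp along 0.04675820888797462 lat -1.6290241315067024e-05
gourd [0.48239379 0.0549604  0.02121762] 0.002218284841303149 rem along 0.005556544384898995 lat 0.003887635929325534
side blob [257 172  20  23 293] [266.59726962 183.98976109] gourd x from side [0.4844221  0.05750003 0.08      ]
```

View pics/p1.png

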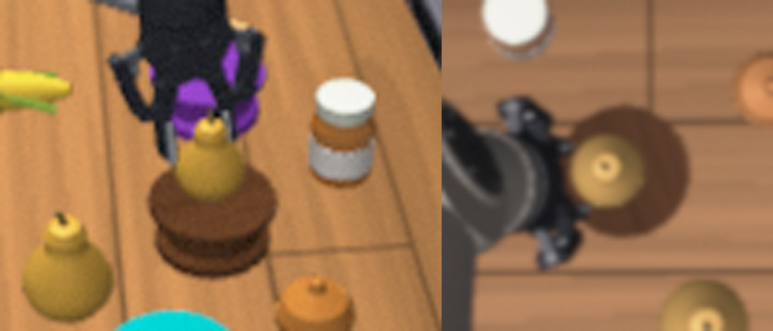

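The gourd is upright and has slid well: belly centre at about (606,171) in the crop, riser centre at about (625,171), so roughly 15 mm remain. The automatic fit with a free radius locked on to inner shading (r = 21 mm), so I don't trust it. I'll use a fixed radius with a brightness mask instead.

```bash
cat > look2.py <<'E'
import sys
from h import *
o,R,p=state(); P=np.array([.4875,.0505]); d=np.array([.240,-.971]); n=np.array([.971,.24])
c=cam("top"); I=c[0]; H=cv2.cvtColor(I,cv2.COLOR_BGR2HSV)
# gourd outline over the dark disc: bright pixels inside the disc, ring edge points away from the fingers
big=cv2.resize(I,None,fx=4,fy=4,interpolation=cv2.INTER_CUBIC); V=cv2.cvtColor(big,cv2.COLOR_BGR2HSV)[...,2]
disc=np.zeros(V.shape,np.uint8); uv=(proj(c,[*P,.05])+.5)*4-.5; cv2.circle(disc,tuple(int(round(q)) for q in uv),64,1,-1)
m=((V>100)&(disc>0)).astype(np.uint8)
k=max(cv2.findContours(m,0,1)[0],key=cv2.contourArea)[:,0]
W=np.array([ray(c,(u+.5)/4-.5,(v+.5)/4-.5,.07)[:2] for u,v in k])
inn=np.hypot(*((k-uv).T))<60; W=W[inn]
G=P-d*float(sys.argv[1])
for _ in range(3):
    w=W[(W-G)@d>-.005]; s=least_squares(lambda q:np.hypot(*(w-q[:2]).T)-.030,G,loss='soft_l1',f_scale=.001); G=s.x
e=P-G; print("t",o['t'],"tcp along",(P-p[:2])@d,"gourd",G,len(w),"resid",np.abs(s.fun).mean(),"rem along",e@d,"lat",e@n,"world",e)
E
python3 look2.py 0.015
```

```text
t 5.875 tcp along 0.046915809586477 gourd [0.48586949 0.06426487] 124 resid 0.0007295644278145 rem along 0.013757009892310811 lat -0.0017203422543836135 world [ 0.00163051 -0.01376487]
```

drive_tool(series=[0,-2,-0.3,0.6,0,0,0,0,-2,-0.3,0.6,0,0,0,0,-2,-0.3,0.6,0,0,0,0,-2,-0.3,0.6,0,0,0,0,-2,-0.3,0.6,0,0,0,0,-2,-0.3,0.6,0,0,0,0,0,0,0,0,0,0])

```text
t: 6.8
eef_pos: [0.4776, 0.0833, 0.0817]
tool_rot: [0.118, 0.607, 0.78, -0.092]
contact_force: [-1.1, 0.0, -0.8]
gripper_width: 0.5
```

```bash
python3 look2.py 0.002;python3 look.py pics/p2.png 0.002
```

```text
t 6.8 tcp along 0.03422383340817109 gourd [0.48713829 0.05159583] 126 resid 0.0007328411688320195 rem along 0.0011508593706222514 lat 8.821711396295988e-05 world [ 0.00036171 -0.00109583]
6.85 [0.47754481 0.08336058 0.0816844 ] [0.15408934 0.36860005 0.35055385]
tcp along 0.03429686481780104 lat 0.0017799467060440057
gourd [0.48217246 0.04781638 0.02374471] 0.003655745851399556 rem along -0.0013271891606563126 lat 0.005817110929248835
side blob [258 174  20  23 303] [267.54785479 186.46534653] gourd x from side [0.48598861 0.0449038  0.08      ]
```

View pics/p2.png

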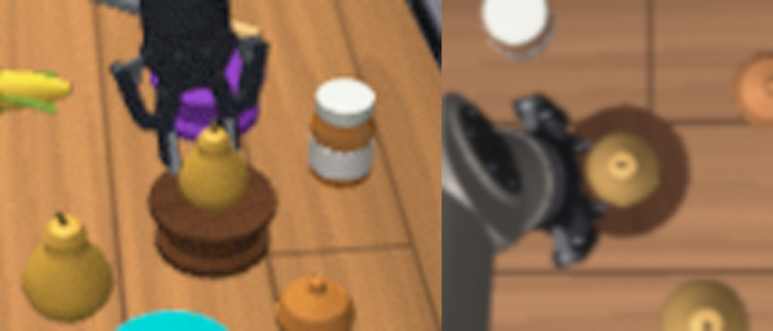

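The gourd is upright at (622,170) against the riser centre at (625,171), about 1 mm short. I'll push one more millimetre, back straight out, then rise.

drive_tool(series=[0,-1,0,0.3,0,0,0,0,0,0,0,0,0,0,0,4,0,-1.2,0,0,0,0,8,0,-2.5,0,0,0,0,14,0,-4.3,0,0,0,0,20,0,-6.2,0,0,0,0,20,0,-6.2,0,0,0,0,-6.5,0,-21,0,0,0,0,-9,0,-30,0,0,0,0,-9,0,-30,0,0,0,0,0,0,0,0,0,0,0,0,0,0,0,0,0])

```text
t: 8.45
eef_pos: [0.4601, 0.151, 0.1659]
tool_rot: [0.118, 0.606, 0.781, -0.092]
contact_force: [-0.6, 0.3, 0.1]
gripper_width: 0.494
```

```bash
python3 look2.py 0.0;python3 look.py pics/p3.png 0.0
```

```text
t 8.45 tcp along 0.10410696610154384 gourd [0.4872576 0.051302 ] 127 resid 0.000679914120045671 rem along 0.0008369154107522252 lat 4.288859465254048e-05 world [ 0.0002424 -0.000802 ]
8.5 [0.45995819 0.1505454  0.16554514] [-0.90037601 -0.16350039  0.12006254]
tcp along 0.1037541174207081 lat 0.0027322049207644493
gourd [0.48092038 0.04849397 0.02240158] 0.0035347628776271358 rem along -0.0003687415078738475 lat 0.006870258311200697
side blob [258 175  20  22 296] [267.50675676 186.78378378] gourd x from side [0.48568674 0.04334671 0.08      ]
```

View pics/p3.png

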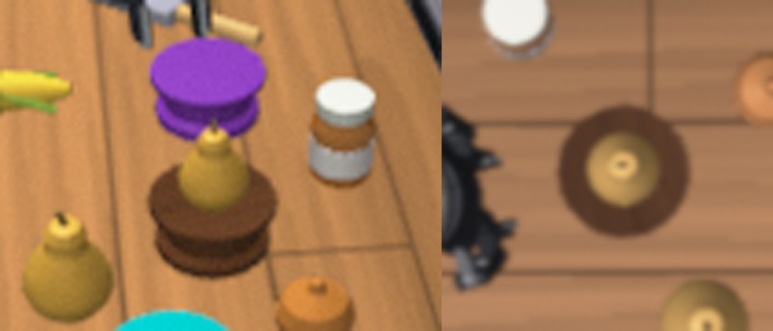

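The view shows the gourd upright at (622,170), concentric with the riser at (624,171). The fingers are clear of it and the jar, onion and big gourd haven't moved.

```bash
python3 -c "
from station import bot
print(bot.hand_in())"
```

```text
the job is handed in; nothing more can be done
None
```

The gourd now stands upright in the middle of the riser. I slid it about 30 mm there by pushing low on its belly with both half-open fingertips, without gripping it. Then I backed the arm straight out and raised it clear. The job was handed in at about 8.5 s, and contact force readings at the end of each move stayed under about 1.5 N.

- **Position:** the last top-view fit puts the gourd about 1 mm from the riser centre, and the picture agrees. The camera calibration is only good to about 2 mm.
- **Other goods:** the jar, onion and big gourd show no movement in the last close-up. The basket and brush were not fully in that view, but the arm never went near the basket and stayed well above the brush.
- **Checks that disagreed:** my first edge-gradient fit with a free radius was wrong, because it locked on to shading inside the gourd (22 mm radius, about 7 mm off). I discarded it. The single-height estimate from the side camera put the gourd about 7 mm from centre, but it depends on the height I assumed, so I used it only as a rough check.

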